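# Hang a tape roll on the slanted spindle and snap it home

## Task

Take the small roll of brown tape whose narrow core fits the spindle, slide it along the slanted spindle of the roll holder, push it past the spring balls and press it home against the rubber pad with about 12 N for half a second (never push or strike the holder through the roll with more than 25 N), then let go so that it stays there. Leave everything else on the bench where it is.

Things in the scene. Friction and masses are not known exactly. Their poses are not given: they have to be found in the camera images.
- roll: the roll to hang: brown tape lying flat, 60 mm outside diameter, 27 mm round through-hole, 22 mm wide, 50 to 150 g. Origin: centre of its underside; z is the axis of the hole. Either face may go first. Gripped with 40 N across its outside it does not slip under 20 N.
- roll_center (a point): centre of that roll, on its axis, 11 mm from either face
- spindle: fixed round steel spindle, 24 mm diameter, rising at 60 degrees above level. z runs along its axis, up and outward to the free end; y is level; origin on the axis, 110 mm above the bench. The cylinder ends at z = 44 mm and tapers to 13 mm diameter at the tip, z = 54 mm. Apart from its balls and disc nothing is within 60 mm of the axis from z = -20 mm upward.
- ball_level (a point): point on the spindle's axis at z = 38 mm, level with two 10 mm spring balls that stick out by about 3 mm at its sides (+y and -y). Pushing the roll over them takes several newtons; they spring out behind it once its centre is below about z = 22 mm.
- pad_zone (a point): point on the axis at z = 5 mm, middle of the zone of the 44 mm disc with rubber-faced spring pad (5 N per mm, 5 mm travel). The disc is clamped at a different, unmeasured height each time: the pad's free face is between z = 0 and 10 mm, so the roll's centre touches down at z between 11 and 21 mm: to be felt. Measured in the spindle's frame; this point does not move with the disc.
- spindle_tip (a point): free end of the spindle, on its axis, 54 mm from the spindle's origin
- stand: the holder's grey steel base plate, 150 x 110 x 12 mm, screwed down; origin on the bench straight below the spindle's origin, the plate reaching from 35 mm before it to 115 mm behind it; -x is the level direction in which the spindle leans, z up
- wide_core_roll: bystander: a similar tape roll, 64 mm outside, with a wider 42 mm hole, 22 mm wide, lying flat; not the one to hang
- packing_roll: bystander: big packing tape roll, 100 mm outside, 76 mm hole, 48 mm high, lying flat
- cup_a: bystander: clear mixing cup, 72 mm rim, 90 mm high
- cup_b: bystander: grey stained mixing cup, 72 mm rim, 90 mm high
- tub: bystander: clear plastic tub 150 x 120 x 60 mm
- jar: bystander: closed jar, 64 mm diameter, 85 mm high
- spatula: bystander: spatula lying on the bench
Things that resemble listed ones, but are neither listed nor needed, are in the scene too. What is shaped like the stand but blue or green is not meant.

How it is judged:
By the outcome, as a careful person would: the job done as asked, in the order asked, and still so for the second after the job is handed in, with the robot touching nothing.
It also fails if it takes over 58 s, if anything falls off the work surface, if the arm or the gripper's body presses on something with over 40 N, if the wrist force passes 120 N, or if a joint passes its speed limit or range.

## Robot

A 6-joint arm with a two-finger parallel gripper is mounted at the origin on the work surface. World frame = base frame: x ahead of the robot, y to its left, z up, the work surface at z = 0. Lengths are in m, angles in rad, forces in N, time in s.
With the tool pointing down it reaches from about 0.35 to 0.775 m from the base axis. Payload 7.3 kg.
Tool frame: the origin (TCP) lies at the very end of the fingers, on their centre line; the grasp point (between the pads) lies 19 mm behind it; z points along the fingers, x is the direction in which the jaws open and shut, and the axes are right-handed (so a half turn about z gives the same grasp; the last joint's range is limited). The gripper opens to 92 mm and grips with 3 to 60 N. Pads are 19 mm wide; open, the fingers measure 130 mm over their backs; the gripper's body (75 mm by 190 mm) begins 47 mm behind the grasp point.
Start: joints at [0.987, 0.342, 1.524, -0, 1.275, -0.146], TCP at [0.223, 0.476, 0.227] pointing down, gripper open.
Joint ranges: [-2.53, 2.53], [-0.77, 2.02], [0.04, 2.7], [-1, 4.14], [0.28, 2.66], [-3.11, 3.11]. Speed limits (rad/s): [2.57, 2.57, 3.14, 3.14, 3.14, 3.14].

## Interface

Orientations are given as [roll, pitch, yaw] about the fixed x, y, z axes, in that order (R = Rz(yaw) Ry(pitch) Rx(roll)).
In Python, from cell import robot, read_camera, nets gives the robot as it stands. The module is installed in compiled form; this text tells all that it offers.
- The arm moves only by the tool carry_out, never from a script. Its arguments are lists of equal length, an entry for each row: "translation": the shift along the tool's x, y, z in m, a list of three; "turn": the turn, a rotation vector about the tool's x, y, z in rad, a list of three; "gripper": the gripper's target within -1 to 1 (shut at 1, half-way at 0, fully open at -1). A call has 1 to 10 rows; each row shifts and turns the commanded pose from where the row before left it, along the tool's axes as they then stand; what a row does not reach is not made up. A row lasts 1/10 s, in which the tool goes at most 50 mm and 8.59 degrees, less where a joint would pass 70% of its speed; a pose out of reach is approached as far as the arm can. A call with a gripper value outside its range is refused whole. The fingers move at their own pace and stop on an object; "squeeze" is the grip in N (left out, the last holds). Time passes only in rows, so rows that do not move let the fingers close. It gives the time, the measured TCP pose, the force and the opening at its end, in the units of the state.
- robot.observe(): the state, without advancing time (a new reading comes with each control period).
- read_camera(name): name is "scene" or "top" or "wrist"; returns a dict with "img" (420x560x3 uint8, red, green, blue), "fx", "fy", "cx", "cy" (pixels), "world_from_camera" (4x4, takes a point from camera to world coordinates). Camera axes: x right, y down, z forward; pixel columns grow to the right and rows downward; lengths in m; the calibration is good to about 2 mm. A picture is of the moment at which its call begins. There is no depth.
- robot.hand_in(): hands the job in, once; it reports no verdict.
Trained networks look in a picture, given as the dict that the camera call returned (one of the last four; its "shot" number tells which), for a name from the list of things; names that differ only in an ending like _2 or _b are one class to them, and where a whole thing is asked for, a point or a joint stands for the part that bears it (a point fixed in the world has none). Each returns a list of dicts, best first, with "score" (0 to 1); they miss things now and then, are a little off and sometimes report something else, mostly with a low value. They report only what shows in the picture. A call takes as long as a camera call. They do not tell look-alikes from the thing itself.
- nets.regions_of(picture, name): "region" (420x560 bool, what is visible of it) and "pixel" ([column, row] in pixels, amid what is visible of it).
- nets.tip_of(picture, name): "pixel" ([column, row] in pixels: a listed point, or the origin of a listed thing).
The state is a dict: "time": time; "qpos": joint angles; "qvel": joint speeds; "joint_efforts": joint torques, N m; "tool_pos": TCP position; "tool_rot": TCP orientation; "contact_force": force on the tool from outside, world axes, zero at the start; "torque": the same for the moment, N m; "opening": finger opening in m.
Only numpy, scipy, OpenCV 4.12 (cv2) and the standard library are available. Lean on these libraries where they do the work, as an engineer would, in place of code of your own. Each camera call takes 0.05 s, during which the arm holds its last target. There are 200 camera calls.

## Working session

There is one attempt and no reset: what is moved stays moved. The work goes in short steps, Python scripts to look and compute and a tool call to move; the robot and the scene stay as the last step left them, time stands still between calls to the robot, and variables do not carry over. Pictures are saved under pics/ and viewed, about 8 in all and at most 12, crops included, and the job is handed in when it is done.

Besides the shell and the picture viewer there is one more tool, called as name(argument=value, ...), one argument or row to a line, values as JSON. carry_out: Moves the arm, as the interface text tells. Its arguments: {"type":"object","properties":{"translation":{"type":"array","items":{"type":"array","items":{"type":"number"}}},"turn":{"type":"array","items":{"type":"array","items":{"type":"number"}}},"gripper":{"type":"array","items":{"type":"number"}},"squeeze":{"type":"number"}},"required":["translation","turn","gripper"]}

```bash
mkdir -p pics
cat > h.py <<'E'
import numpy as np, cv2
from cell import robot, read_camera, nets
from scipy.spatial.transform import Rotation as Rn
def ray(p,px):
    T=np.array(p["world_from_camera"]);d=T[:3,:3]@np.array([(px[0]-p["cx"])/p["fx"],(px[1]-p["cy"])/p["fy"],1.]);return T[:3,3],d/np.linalg.norm(d)
def onz(p,px,z):
    o,d=ray(p,px);return o+d*(z-o[2])/d[2]
def tri(L):
    A=0;b=0
    for o,d in L:
        M=np.eye(3)-np.outer(d,d);A=A+M;b=b+M@o
    x=np.linalg.solve(A,b);return x,[np.linalg.norm((np.eye(3)-np.outer(d,d))@(x-o)) for o,d in L]
def proj(p,X):
    T=np.linalg.inv(np.array(p["world_from_camera"]));c=T[:3,:3]@X+T[:3,3];return np.array([p["fx"]*c[0]/c[2]+p["cx"],p["fy"]*c[1]/c[2]+p["cy"]])
def save(n,img): cv2.imwrite("pics/"+n,cv2.cvtColor(img,cv2.COLOR_RGB2BGR))
E
python3 - <<'E'
from h import *
np.set_printoptions(precision=4,suppress=True)
s=robot.observe();print(s["time"],s["tool_pos"],s["tool_rot"],s["contact_force"],s["opening"])
for c in ("scene","top"):
    p=read_camera(c);save(c+"0.png",p["img"]);print(c,p["fx"],np.array(p["world_from_camera"]))
    for n in ("roll","wide_core_roll","stand"):
        print(n,[(np.round(r["pixel"]).tolist(),round(r["score"],2),int(r["region"].sum())) for r in nets.regions_of(p,n)])
    for n in ("roll","roll_center","spindle","ball_level","pad_zone","spindle_tip","stand"):
        print(n,[(np.round(r["pixel"],1).tolist(),round(r["score"],2)) for r in nets.tip_of(p,n)])
E
```

```text
0.0 [0.2223 0.4751 0.226 ] [-3.1414  0.0016  1.133 ] [-0.027  -0.0038 -1.0605] 0.0917963184392443
scene 435.3087627009896 [[ 0.5839  0.5789 -0.5691  1.1335]
 [ 0.8117 -0.4266  0.3989 -0.4597]
 [-0.0118 -0.6949 -0.719   0.9045]
 [ 0.      0.      0.      1.    ]]
roll [([379.0, 233.0], 0.75, 398)]
wide_core_roll [([271.0, 217.0], 0.92, 343)]
stand [([276.0, 300.0], 0.9, 3090), ([210.0, 233.0], 0.77, 2297), ([291.0, 171.0], 0.67, 1719)]
roll [([362.0, 179.7], 0.7), ([379.7, 236.3], 0.56)]
roll_center [([376.1, 230.1], 0.79)]
spindle [([283.1, 144.3], 0.96), ([263.6, 269.3], 0.83), ([197.1, 203.5], 0.79)]
ball_level [([193.7, 189.2], 0.83), ([279.2, 131.3], 0.82), ([258.4, 251.6], 0.57)]
pad_zone [([286.0, 143.4], 0.6)]
spindle_tip [([252.9, 248.0], 0.85), ([190.9, 180.1], 0.82), ([277.5, 131.1], 0.56)]
stand [([206.6, 231.5], 0.9), ([267.4, 294.6], 0.89), ([283.0, 171.4], 0.55), ([257.3, 251.7], 0.32)]
top 471.7556232076328 [[ 0.0207 -0.987   0.1597  0.2317]
 [-0.9998 -0.0209  0.0007 -0.0176]
 [ 0.0027 -0.1597 -0.9872  1.5495]
 [ 0.      0.      0.      1.    ]]
roll [([226.0, 159.0], 0.79, 252)]
wide_core_roll [([291.0, 227.0], 0.44, 240)]
stand [([329.0, 242.0], 0.96, 1518), ([326.0, 160.0], 0.88, 1369), ([419.0, 228.0], 0.72, 2062), ([231.0, 256.0], 0.56, 1580)]
roll [([229.1, 159.8], 0.7), ([335.6, 163.3], 0.44)]
roll_center [([225.5, 164.2], 0.66)]
spindle [([338.4, 246.5], 0.81), ([230.7, 268.0], 0.74), ([332.9, 158.4], 0.47)]
ball_level [([233.3, 273.1], 0.74), ([337.8, 164.5], 0.66), ([338.0, 255.3], 0.49)]
pad_zone [([234.9, 266.0], 0.85), ([334.3, 248.7], 0.63), ([328.4, 163.0], 0.59)]
spindle_tip [([232.6, 271.1], 0.65), ([340.1, 258.6], 0.63), ([337.1, 168.4], 0.61)]
stand [([334.8, 251.9], 0.83), ([328.4, 169.9], 0.8), ([235.0, 268.6], 0.8), ([230.5, 162.7], 0.24)]
```

View pics/scene0.png

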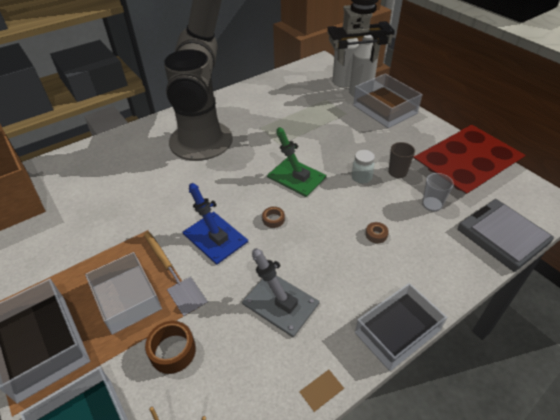

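View pics/top0.png

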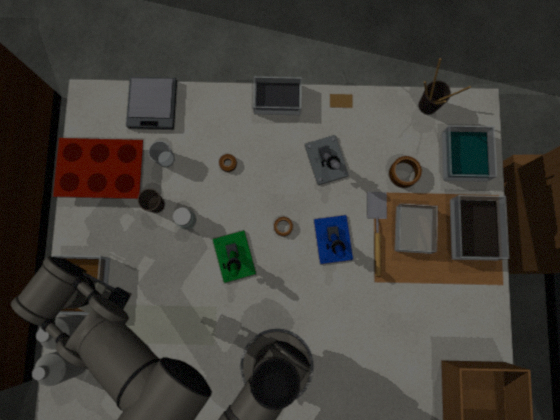

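The scene view shows three stands: grey at (276,300), blue at (210,235) and green at (295,170). The top view has the grey one at (326,160).
Things that could be taken for the roll in the scene view: brown ring A at (377,232), brown ring B at (273,217) and the big packing roll at (170,346). A has the narrower-looking hole. I'll check that in a crop.

Run:
```python
from h import *
np.set_printoptions(precision=4,suppress=True)
ps=read_camera("scene");pt=read_camera("top")
def t(a,b): 
    x,e=tri([ray(ps,a),ray(pt,b)]);return x,np.array(e)
print("A ctr",t((377,231.5),(227,161.5)),onz(ps,(377,231.5),.011),onz(pt,(227,161.5),.011))
print("B ctr",t((273,216),(283.5,226.5)))
print("origin",t((263.6,269.3),(332.9,158.4)))
print("tip",t((252.9,248),(337.1,168.4)))
print("ball",t((258.4,251.6),(337.8,164.5)))
print("stand o",onz(ps,(267.4,294.6),0.0),onz(pt,(328.4,169.9),.0))
for n,p in (("s",ps),("t",pt)):
    r=nets.regions_of(p,"stand")
    for q in r:
        m=q["region"];col=p["img"][m].mean(0);
        if np.ptp(col)<25: # grey
            c=cv2.minAreaRect(np.argwhere(m)[:,::-1].astype(np.float32));print(n,q["pixel"],col,c)
def crop(p,c,h=30,k=8):
    x,y=map(int,c);return cv2.resize(p["img"][y-h:y+h,x-h:x+h],None,fx=6,fy=6,interpolation=cv2.INTER_CUBIC)
a=np.hstack([crop(ps,(377,231)),crop(ps,(273,216))]);
g=np.hstack([crop(ps,(265,270),45)[:540,:360],crop(pt,(330,160))[:360]]) if 0 else np.hstack([cv2.resize(crop(ps,(270,275),45),(360,240)),cv2.resize(crop(pt,(328,160)),(360,240))])
save("crop1.png",np.vstack([a,g]))
```

```text
A ctr (array([0.6584, 0.1819, 0.0153]), array([0., 0.])) [0.6561 0.185  0.011 ] [0.6596 0.1824 0.011 ]
B ctr (array([ 0.4438, -0.0105,  0.0123]), array([0.002, 0.002]))
origin (array([ 0.6456, -0.1663,  0.1166]), array([0.0037, 0.0037]))
tip (array([ 0.6058, -0.1714,  0.154 ]), array([0.001, 0.001]))
ball (array([ 0.6197, -0.1704,  0.1541]), array([0.0045, 0.0045]))
stand o [ 0.6388 -0.161   0.    ] [ 0.6407 -0.1599  0.    ]
s [274.7, 297.8] [86.1034 87.7158 88.6704] ((274.0704345703125, 292.6085510253906), (85.20494842529297, 55.02518844604492), 35.21759033203125)
t [325.5, 158.8] [57.1807 59.6043 60.0147] ((326.7903137207031, 159.9071044921875), (44.95441818237305, 33.639617919921875), 72.25532531738281)
```

View pics/crop1.png

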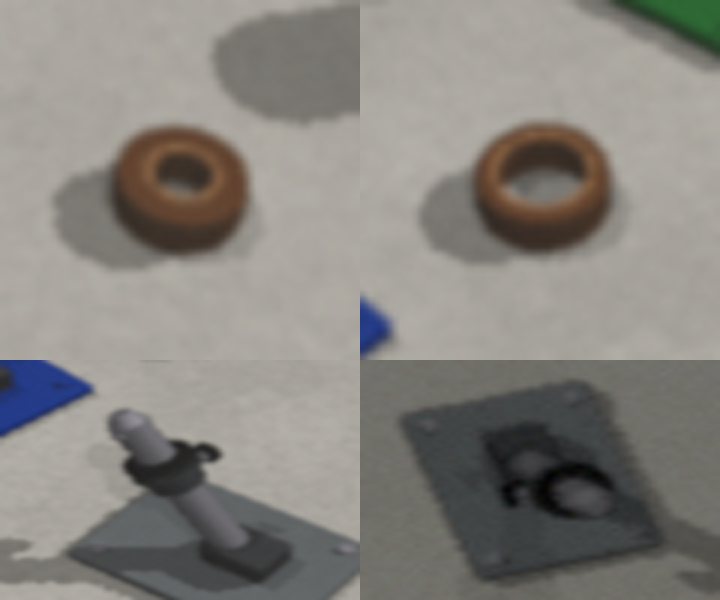

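Crop: A (left, scene pixel (377,232)) has the narrow hole, so it is the roll to hang. B has the wide hole. The grey stand leans toward the robot, with a stand yaw of about 19°. Next I go above the roll.

carry_out(
  translation=[
    [-0.007,0.045,0.004],
    [-0.007,0.045,0.004],
    [-0.007,0.045,0.004],
    [-0.007,0.045,0.004],
    [-0.007,0.045,0.004],
    [-0.007,0.045,0.004],
    [-0.007,0.045,0.004],
    [-0.007,0.045,0.004],
    [-0.007,0.045,0.004],
    [-0.007,0.045,0.004],
  ],
  turn=[
    [0,0,0],
    [0,0,0],
    [0,0,0],
    [0,0,0],
    [0,0,0],
    [0,0,0],
    [0,0,0],
    [0,0,0],
    [0,0,0],
    [0,0,0],
  ],
  gripper=[-1,-1,-1,-1,-1,-1,-1,-1,-1,-1],
  squeeze=40,
)

```text
time: 2.3
tool_pos: [0.6019, 0.2201, 0.1866]
tool_rot: [-3.142, -0.0, 1.133]
contact_force: [1.1, 0.6, -0.0]
opening: 0.0916
```

carry_out(
  translation=[
    [-0.005,0.035,0.01],
    [-0.005,0.034,0.01],
    [0,0,0],
  ],
  turn=[
    [0,0,0],
    [0,0,0],
    [0,0,0],
  ],
  gripper=[-1,-1,-1],
)

```text
time: 2.6
tool_pos: [0.6608, 0.1794, 0.1639]
tool_rot: [-3.14, 0.002, 1.129]
contact_force: [-1.1, -0.7, -0.4]
opening: 0.0921
```

Run:
```python
from h import *
np.set_printoptions(precision=4,suppress=True)
s=robot.observe();print(s["time"],s["tool_pos"],s["tool_rot"],s["qpos"])
p=read_camera("wrist");save("w1.png",p["img"]);print(p["fx"],np.array(p["world_from_camera"]))
for n in ("roll","roll_center"):
    for r in nets.tip_of(p,n): print(n,r["pixel"],r["score"],onz(p,r["pixel"],0 if n=="roll" else .011))
for r in nets.regions_of(p,"roll"):
    print("reg",r["pixel"],r["score"],r["region"].sum(),onz(p,r["pixel"],.016))
```

```text
2.6 [0.6608 0.1794 0.1639] [-3.1403  0.0022  1.1289] [ 0.1538  0.6897  1.1101 -0.0011  1.3441 -0.9748]
369.97826949483806 [[ 0.4274  0.8606  0.2769  0.5842]
 [ 0.9041 -0.4059 -0.1341  0.2152]
 [-0.003   0.3077 -0.9515  0.3222]
 [ 0.      0.      0.      1.    ]]
roll [280.0, 188.7] 0.63 [0.6567 0.1831 0.    ]
roll_center [276.3, 190.2] 0.91 [0.6541 0.1807 0.011 ]
roll_center [280.3, 189.5] 0.58 [0.655  0.1841 0.011 ]
reg [278.4, 207.0] 0.73 3421 [0.6672 0.1765 0.016 ]
```

View pics/w1.png

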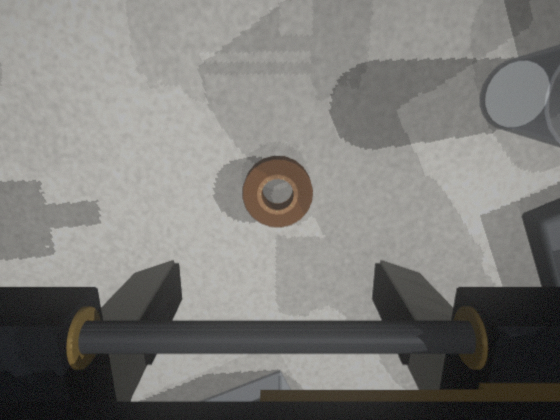

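The wrist view shows the roll's ring centred at about (278,191), between the fingers but ahead of them in the tool's -y. I go lower, correct, and look again.

carry_out(
  translation=[
    [0,-0.004,0.034],
    [0,-0.003,0.034],
    [0,0,0.034],
    [0,0,0],
  ],
  turn=[
    [0,0,0],
    [0,0,0],
    [0,0,0],
    [0,0,0],
  ],
  gripper=[-1,-1,-1,-1],
)

```text
time: 3.2
tool_pos: [0.6484, 0.1868, 0.0606]
tool_rot: [-3.134, 0.005, 1.135]
contact_force: [-0.2, -0.3, -0.1]
opening: 0.0919
```

```bash
cat >> h.py <<'E'
def rollfit(p):
    "centre of the roll's top face (z=.022) from outer edge of region: fit by rendering circles"
    r=nets.regions_of(p,"roll")[0];m=r["region"].astype(np.uint8)
    c=max(cv2.findContours(m,cv2.RETR_EXTERNAL,cv2.CHAIN_APPROX_NONE)[0],key=cv2.contourArea)
    a=np.linspace(0,2*np.pi,90)
    ring=np.array([[.03*np.cos(t),.03*np.sin(t),z] for t in a for z in (0.,.022)])
    from scipy.optimize import minimize
    def model(xy): 
        h=cv2.convexHull(np.array([proj(p,q+[xy[0],xy[1],0]) for q in ring],np.float32));return h
    def f(xy):
        h=model(xy);d=[cv2.pointPolygonTest(h,(float(q[0][0]),float(q[0][1])),True) for q in c];return np.mean(np.abs(d))
    x0=onz(p,r["pixel"],.011)[:2];s=minimize(f,x0,method="Nelder-Mead",options=dict(initial_simplex=[x0,x0+[.005,0],x0+[0,.005]],xatol=1e-4));return s.x,s.fun,r["score"]
E
python3 - <<'E'
from h import *
np.set_printoptions(precision=4,suppress=True)
s=robot.observe();print(s["time"],s["tool_pos"],s["tool_rot"])
p=read_camera("wrist");save("w2.png",p["img"])
x,e,sc=rollfit(p);print(x,e,sc)
for r in nets.tip_of(p,"roll_center"): print(r["pixel"],r["score"],onz(p,r["pixel"],.011))
R=Rn.from_euler("xyz",s["tool_rot"]).as_matrix()
print("tool d",R.T@(np.r_[x,.002]-s["tool_pos"]))
ps=read_camera("scene");pt=read_camera("top")
print(onz(ps,rollfit and (377,231.5),.011))
E
```

```text
3.2 [0.6484 0.1868 0.0606] [-3.1342  0.0049  1.1348]
[0.656  0.1806] 1.380584611939059 0.65
[275.2, 254.8] 0.97 [0.6546 0.1816 0.011 ]
tool d [-0.0021  0.0099  0.0586]
[0.6561 0.185  0.011 ]
```

View pics/w2.png

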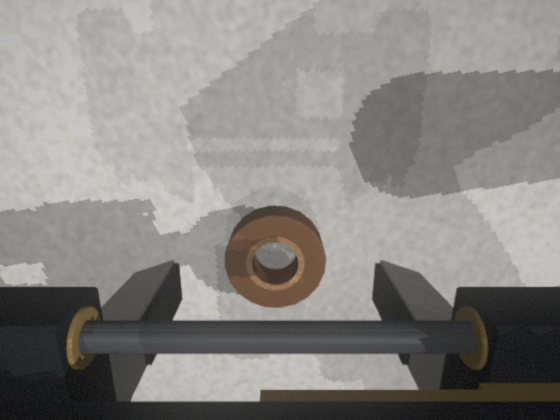

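Run:
```python
from h import *
np.set_printoptions(precision=4,suppress=True)
for i in range(3):
    s=robot.observe();print(s["time"],s["tool_pos"],s["tool_rot"],s["contact_force"],s["qvel"])
    p=read_camera("wrist")
T=np.array(p["world_from_camera"])
x,e,sc=rollfit(p);px=nets.tip_of(p,"roll_center")[0]["pixel"];y=onz(p,px,.011);print(x,e,y,onz(p,(275,264),.022))
s=robot.observe();R=Rn.from_euler("xyz",s["tool_rot"]).as_matrix()
for q in (np.r_[x,.002],np.r_[y[:2],.002]): print("tool d",R.T@(q-s["tool_pos"]))
print("cam in tool",R.T@(T[:3,3]-s["tool_pos"]))
```

```text
3.45 [0.6537 0.1866 0.0677] [ 3.1378 -0.0027  1.1335] [ 0.7775 -0.0492 -0.0638] [-0.0051  0.0017  0.0061 -0.0004 -0.0031  0.0004]
3.5 [0.6536 0.1865 0.0674] [ 3.1381 -0.0025  1.1333] [0.1099 0.5104 0.1714] [-0.0019  0.0063  0.0073 -0.0008 -0.0042  0.0004]
3.55 [0.6534 0.1863 0.067 ] [ 3.1386 -0.0021  1.1331] [ 0.2085 -0.1398  0.6838] [-0.0041  0.0112  0.0088 -0.0014 -0.0034  0.0004]
[0.6558 0.1808] 1.1980466453372018 [0.6571 0.1826 0.011 ] [0.6638 0.1794 0.022 ]
tool d [-0.0035  0.0049  0.0637]
tool d [-0.0014  0.0053  0.0637]
cam in tool [-0.0005 -0.0846 -0.1593]
```

carry_out(
  translation=[
    [-0.002,0.005,0.012],
    [0,0,0.012],
    [0,0,0.012],
    [0,0,0.012],
    [0,0,0.006],
    [0,0,0.003],
    [0,0,0],
    [0,0,0],
    [0,0,0],
  ],
  turn=[
    [0,0,0],
    [0,0,0],
    [0,0,0],
    [0,0,0],
    [0,0,0],
    [0,0,0],
    [0,0,0],
    [0,0,0],
    [0,0,0],
  ],
  gripper=[-1,-1,-1,-1,-1,-1,-1,-1,-1],
)

```text
time: 4.6
tool_pos: [0.6565, 0.1822, 0.0084]
tool_rot: [3.141, -0.001, 1.133]
contact_force: [-0.2, -0.3, -0.3]
opening: 0.0915
```

Run:
```python
from h import *
np.set_printoptions(precision=4,suppress=True)
p=read_camera("wrist");save("w3.png",p["img"])
s=robot.observe();print(s["time"],s["tool_pos"],s["tool_rot"],s["contact_force"])
x,e,sc=rollfit(p);R=Rn.from_euler("xyz",s["tool_rot"]).as_matrix();print(x,e,sc,R.T@(np.r_[x,.002]-s["tool_pos"]))
for r in nets.tip_of(p,"roll_center"): y=onz(p,r["pixel"],.011);print(r["score"],y,R.T@(y-s["tool_pos"]))
```

```text
4.65 [0.6564 0.1822 0.0084] [ 3.1406 -0.0008  1.1331] [ 0.4172  0.1884 -0.2803]
[0.6559 0.1807] 7.474156363949858 0.84 [-0.0016  0.0001  0.0064]
0.61 [0.6555 0.182  0.011 ] [-0.0006 -0.0008 -0.0026]
```

View pics/w3.png

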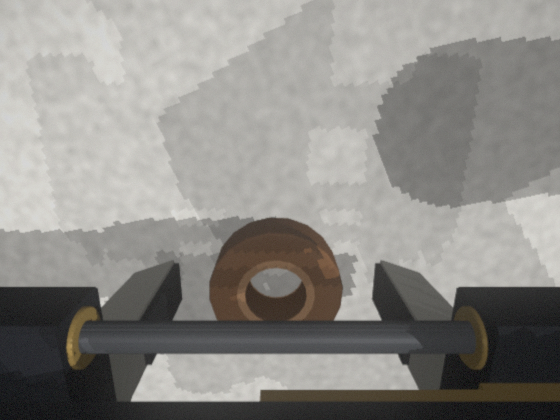

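The roll sits midway between the fingers, with its hole at about (276,290), and the TCP agrees within about 1.5 mm. I go down another 5 mm and grip.

carry_out(
  translation=[
    [0,0,0.003],
    [0,0,0.0025],
    [0,0,0],
    [0,0,0],
    [0,0,0],
    [0,0,0],
    [0,0,0],
    [0,0,0],
    [0,0,0],
  ],
  turn=[
    [0,0,0],
    [0,0,0],
    [0,0,0],
    [0,0,0],
    [0,0,0],
    [0,0,0],
    [0,0,0],
    [0,0,0],
    [0,0,0],
  ],
  gripper=[-1,-1,-1,0.4,0.6,1,1,1,1],
  squeeze=40,
)

```text
time: 5.65
tool_pos: [0.6561, 0.1821, 0.0023]
tool_rot: [3.141, -0.0, 1.133]
contact_force: [-0.2, -0.3, -0.2]
opening: 0.0588
```

Run:
```python
from h import *
np.set_printoptions(precision=4,suppress=True)
s=robot.observe();print(s["time"],s["tool_pos"],s["tool_rot"],s["contact_force"],s["opening"])
```

```text
5.65 [0.6561 0.1821 0.0023] [ 3.1415 -0.0001  1.133 ] [-0.237  -0.2995 -0.2194] 0.05875757859476537
```

Gripped, with the opening at 58.8 mm. Next: lift, turn the yaw to about 1.90 so the jaws are level across the spindle, and go to a viewing pose above the grey holder.

carry_out(
  translation=[
    [0,0,-0.01],
    [0,0,-0.03],
    [0,0,-0.045],
    [0,0,-0.045],
    [0,0,-0.045],
    [0,0,-0.045],
    [0,0,-0.038],
    [0,0,0],
  ],
  turn=[
    [0,0,0],
    [0,0,-0.128],
    [0,0,-0.128],
    [0,0,-0.128],
    [0,0,-0.128],
    [0,0,-0.128],
    [0,0,-0.128],
    [0,0,0],
  ],
  gripper=[1,1,1,1,1,1,1,1],
)

```text
time: 6.45
tool_pos: [0.6581, 0.1824, 0.2685]
tool_rot: [3.129, 0.002, 1.904]
contact_force: [0.3, -0.6, 0.6]
opening: 0.059
```

carry_out(
  translation=[
    [-0.03,-0.0105,0],
    [-0.045,-0.0155,0],
    [-0.045,-0.0155,0],
    [-0.045,-0.0155,0],
    [-0.045,-0.0155,0],
    [-0.045,-0.0155,0],
    [-0.035,-0.013,0],
    [-0.02,-0.008,0],
    [-0.01,-0.0035,0],
    [0,0,0],
  ],
  turn=[
    [0,0,0],
    [0,0,0],
    [0,0,0],
    [0,0,0],
    [0,0,0],
    [0,0,0],
    [0,0,0],
    [0,0,0],
    [0,0,0],
    [0,0,0],
  ],
  gripper=[1,1,1,1,1,1,1,1,1,1],
)

```text
time: 7.45
tool_pos: [0.653, -0.1581, 0.2597]
tool_rot: [-3.141, -0.001, 1.899]
contact_force: [0.3, 0.2, -0.2]
opening: 0.0591
```

carry_out(
  translation=[
    [0,0,0],
    [0,0,0],
    [0,0,0],
  ],
  turn=[
    [0,0,0],
    [0,0,0],
    [0,0,0],
  ],
  gripper=[1,1,1],
)

```text
time: 7.75
tool_pos: [0.6536, -0.1556, 0.2604]
tool_rot: [3.141, -0.0, 1.903]
contact_force: [-0.2, 0.3, -1.5]
opening: 0.0588
```

Run:
```python
from h import *
np.set_printoptions(precision=4,suppress=True)
p=read_camera("wrist");save("w4.png",p["img"])
s=robot.observe();print(s["time"],s["tool_pos"],s["tool_rot"],s["contact_force"],s["opening"],s["qpos"])
Z=dict(spindle=.11,ball_level=.11+.038*.866,pad_zone=.1143,spindle_tip=.1568,stand=0)
for n in Z:
    for r in nets.tip_of(p,n): print(n,np.round(r["pixel"],1),round(r["score"],2),onz(p,r["pixel"],Z[n]))
```

```text
7.8 [ 0.6536 -0.1558  0.2604] [ 3.1414 -0.0001  1.9026] [ 0.296   0.2586 -0.8568] 0.05888165309805085 [-0.3481  0.6094  0.9959  0.0002  1.5362 -2.2507]
spindle [270.1 177. ] 0.62 [ 0.6374 -0.1674  0.11  ]
spindle [277.8 154.8] 0.5 [ 0.6175 -0.1674  0.11  ]
spindle [54.8 79.6] 0.27 [ 0.6189 -0.3518  0.11  ]
ball_level [275.2 163.7] 0.71 [ 0.6197 -0.1688  0.1429]
pad_zone [270.9 173.8] 0.77 [ 0.6337 -0.1679  0.1143]
spindle_tip [273.3 155.6] 0.97 [ 0.6123 -0.1727  0.1568]
stand [272.7 152.7] 0.86 [ 0.633  -0.1678  0.    ]
```

View pics/w4.png

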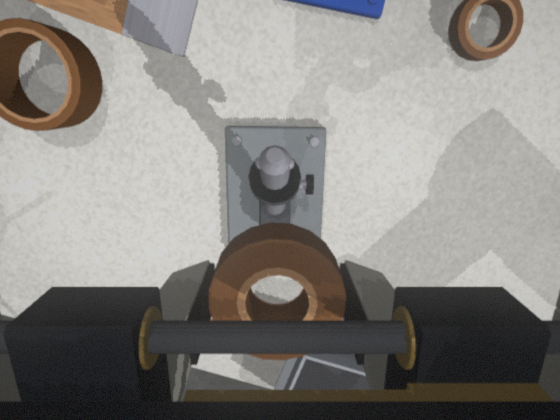

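The grey plate is square to the image: its front edge runs level at row 127, so the stand yaw is about 19.0°. The spindle tip shows at about (274,157), some 3.5 mm to the tool's -x. Heights and reach agree. I now tilt 30° and take a second look along the axis.

carry_out(
  translation=[
    [0,0,0],
    [0,0,0],
    [0,0,0],
    [0,0,0],
    [-0.001,-0.01,0.009],
    [-0.001,-0.01,0.009],
    [-0.001,-0.01,0.009],
    [-0.0005,-0.011,0.009],
    [0,0,0],
    [0,0,0],
  ],
  turn=[
    [-0.131,0,0],
    [-0.131,0,0],
    [-0.131,0,0],
    [-0.131,0,0],
    [0,0,0],
    [0,0,0],
    [0,0,0],
    [0,0,0],
    [0,0,0],
    [0,0,0],
  ],
  gripper=[1,1,1,1,1,1,1,1,1,1],
)

```text
time: 9.05
tool_pos: [0.6386, -0.1658, 0.208]
tool_rot: [2.619, -0.001, 1.902]
contact_force: [-0.1, -0.2, -0.6]
opening: 0.059
```

carry_out(
  translation=[
    [0,0,0],
    [0,0,0],
    [0,0,0],
  ],
  turn=[
    [0,0,0],
    [0,0,0],
    [0,0,0],
  ],
  gripper=[1,1,1],
)

```text
time: 9.35
tool_pos: [0.6383, -0.1661, 0.2091]
tool_rot: [2.617, 0.001, 1.901]
contact_force: [0.0, 0.2, -0.4]
opening: 0.059
```

Run:
```python
from h import *
np.set_printoptions(precision=4,suppress=True)
p=read_camera("wrist");save("w5.png",p["img"])
s=robot.observe();print(s["time"],s["tool_pos"],s["tool_rot"],s["contact_force"],s["opening"],s["qpos"])
R=Rn.from_euler("xyz",s["tool_rot"]).as_matrix();print(R)
T=np.array(p["world_from_camera"]);print("cam in tool",R.T@(T[:3,3]-s["tool_pos"]));print(R.T@T[:3,:3])
Z=dict(spindle=.11,ball_level=.11+.038*.866,pad_zone=.1143,spindle_tip=.1568,stand=0)
for n in Z:
    for r in nets.tip_of(p,n):
        x=onz(p,r["pixel"],Z[n]);print(n,np.round(r["pixel"],1),round(r["score"],2),x,R.T@(x-s["tool_pos"]))
```

```text
9.4 [ 0.6382 -0.1661  0.209 ] [2.6171 0.0006 1.9013] [-1.3101 -0.1255 -1.2153] 0.05864264568857536 [-0.5635  0.414   1.5915  0.5386  0.8641 -2.7636]
[[-0.3245  0.8187  0.4738]
 [ 0.9459  0.2811  0.162 ]
 [-0.0006  0.5008 -0.8656]]
cam in tool [-0.0003 -0.0849 -0.1586]
[[ 1.      0.0004  0.0002]
 [-0.0004  0.9512  0.3087]
 [-0.0001 -0.3087  0.9512]]
spindle [277.1 151.6] 0.83 [ 0.6383 -0.1662  0.11  ] [-0.0001 -0.0495  0.0857]
spindle [279.2 151.1] 0.43 [ 0.6374 -0.165   0.11  ] [ 0.0013 -0.0499  0.0855]
ball_level [284.1 161.8] 0.92 [ 0.6192 -0.1686  0.1429] [ 0.0038 -0.0493  0.0478]
pad_zone [280.6 149.3] 0.89 [ 0.6326 -0.1657  0.1143] [ 0.0022 -0.0519  0.0794]
spindle_tip [282.6 165.8] 0.95 [ 0.6111 -0.1725  0.1568] [ 0.0027 -0.0501  0.0313]
stand [280.5  68.8] 0.66 [ 0.6356 -0.164   0.    ] [ 0.0029 -0.1062  0.18  ]
```

View pics/w5.png

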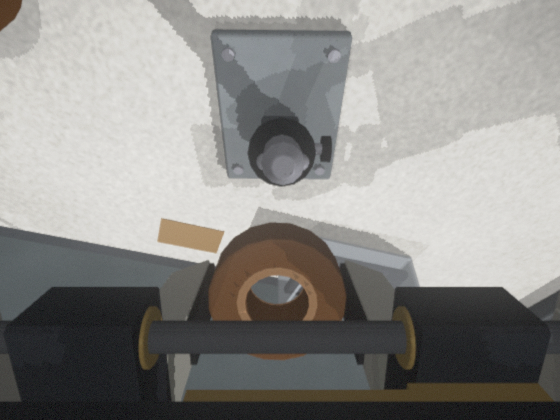

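The second view puts the tip at about (282,160). The nets' estimates agree on an offset of x +2.5 mm, y -50 mm, with 31 mm still to go along z. The held roll is centred at column ≈ 277.5. I shift onto the axis and advance to just before the tip.

carry_out(
  translation=[
    [0.0005,-0.01,0],
    [0.0005,-0.012,0],
    [0.0005,-0.012,0],
    [0.0005,-0.01,0],
    [0.0005,-0.006,0],
    [0,0,0],
    [0,0,0],
    [0,0,0],
    [0,0,0],
  ],
  turn=[
    [0,0,0],
    [0,0,0],
    [0,0,0],
    [0,0,0],
    [0,0,0],
    [0,0,0],
    [0,0,0],
    [0,0,0],
    [0,0,0],
  ],
  gripper=[1,1,1,1,1,1,1,1,1],
)

```text
time: 10.55
tool_pos: [0.5966, -0.1777, 0.1838]
tool_rot: [2.617, 0.0, 1.901]
contact_force: [0.4, 0.5, -0.4]
opening: 0.0588
```

```bash
cat > st.py <<'E'
from h import *
np.set_printoptions(precision=4,suppress=True)
O=np.array([.6370,-.1650,.110]);yw=np.deg2rad(19.0)
S=np.array([-.5*np.cos(yw),-.5*np.sin(yw),.866]);Y=np.array([-np.sin(yw),np.cos(yw),0]);X=np.cross(Y,S)
def st():
    s=robot.observe();R=Rn.from_euler("xyz",s["tool_rot"]).as_matrix();t=np.array(s["tool_pos"]);c=t-R[:,2]*.0087-O;f=np.array(s["contact_force"])
    print(round(s["time"],2),"ctr in spindle xyz mm",np.array([c@X,c@Y,c@S])*1e3,"F spindle",np.array([f@X,f@Y,f@S]),"F tool",R.T@f,"ax err",R.T@S,"tq",R.T@np.array(s["torque"]),"open",round(s["opening"]*1e3,1))
    return s,R
if __name__=="__main__": st()
E
python3 - <<'E'
from st import *
p=read_camera("wrist");save("w6.png",p["img"])
s,R=st();print(s["qpos"])
ps=read_camera("scene");pt=read_camera("top")
a=cv2.resize(ps["img"][190:330,190:350],(640,560)) 
save("s6.png",a)
for n in ("spindle_tip","roll_center","ball_level"):
    for r in nets.tip_of(p,n): print(n,r["pixel"],r["score"])
E
```

```text
10.6 ctr in spindle xyz mm [ 0.1187  1.195  93.7357] F spindle [-0.7542  0.1125 -0.2852] F tool [ 0.1121 -0.7546  0.2846] ax err [-0.0008  0.0008 -1.    ] tq [0.3923 0.0483 0.0834] open 58.9
[-0.628   0.3884  1.7134  0.5985  0.8138 -2.898 ]
spindle_tip [276.5, 284.1] 0.65
roll_center [281.4, 289.9] 0.88
ball_level [272.8, 222.0] 0.6
```

View pics/w6.png

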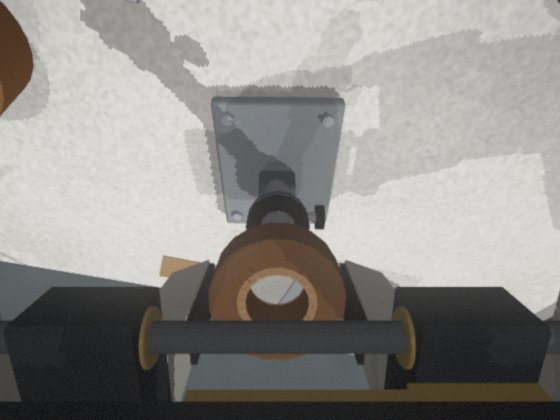

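The disc is at column ≈ 277.5 and so is the roll, so they line up laterally. I advance until the front face is at the tip and check through the hole.

carry_out(
  translation=[
    [0,0,0.006],
    [0,0,0.008],
    [0,0,0.007],
    [0,0,0.004],
    [0,0,0.003],
    [0,0,0],
    [0,0,0],
    [0,0,0],
  ],
  turn=[
    [0,0,0],
    [0,0,0],
    [0,0,0],
    [0,0,0],
    [0,0,0],
    [0,0,0],
    [0,0,0],
    [0,0,0],
  ],
  gripper=[1,1,1,1,1,1,1,1],
)

```text
time: 11.65
tool_pos: [0.6095, -0.1734, 0.1595]
tool_rot: [2.617, 0.0, 1.901]
contact_force: [0.3, 0.3, -0.9]
opening: 0.0587
```

Run:
```python
from st import *
p=read_camera("wrist");ps=read_camera("scene")
a=cv2.resize(p["img"][200:330,190:370],(640,462),interpolation=cv2.INTER_CUBIC)
b=cv2.resize(ps["img"][200:300,200:320],(160*1,133)); 
save("w7.png",a)
s,R=st();print(s["qpos"])
```

```text
11.75 ctr in spindle xyz mm [-0.0929  1.076  65.9861] F spindle [ 0.034  -0.1949 -1.2114] F tool [-0.1936  0.0333  1.2117] ax err [-0.001   0.0008 -1.    ] tq [0.4105 0.0657 0.0779] open 58.7
[-0.6058  0.4349  1.7163  0.623   0.7623 -2.9158]
```

View pics/w7.png

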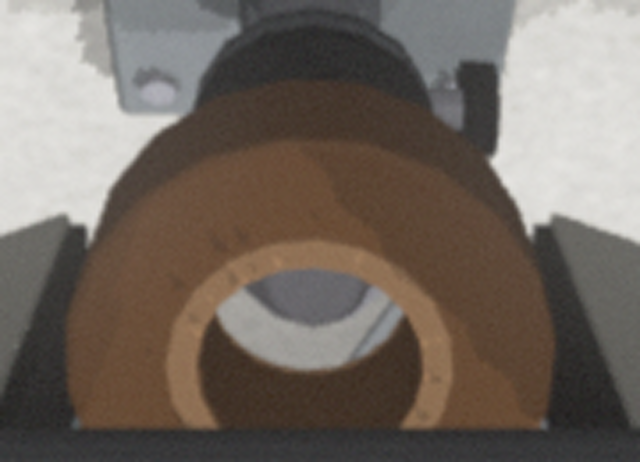

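Through the hole the tip dome is centred at crop column 310 (hole centre 311), and the row offsets of the far rim and the tip agree within about 0.5 mm. I slide on to just before the balls.

carry_out(
  translation=[
    [0,0,0.002],
    [0,0,0.003],
    [0,0,0.003],
    [0,0,0.002],
    [0,0,0],
    [0,0,0],
  ],
  turn=[
    [0,0,0],
    [0,0,0],
    [0,0,0],
    [0,0,0],
    [0,0,0],
    [0,0,0],
  ],
  gripper=[1,1,1,1,1,1],
)

```text
time: 12.35
tool_pos: [0.6142, -0.1715, 0.1505]
tool_rot: [2.618, -0.0, 1.901]
contact_force: [1.2, -0.3, -0.2]
opening: 0.0588
```

```bash
python3 st.py
```

```text
12.35 ctr in spindle xyz mm [-0.2801  1.2537 55.6121] F spindle [ 0.7726 -0.7098 -0.6443] F tool [-0.7085  0.7733  0.6449] ax err [-0.0004  0.0003 -1.    ] tq [0.3461 0.0496 0.0627] open 58.8
```

carry_out(
  translation=[
    [0,0,0.001],
    [0,0,0.001],
    [0,0,0.001],
    [0,0,0.001],
    [0,0,0],
    [0,0,0],
  ],
  turn=[
    [0,0,0],
    [0,0,0],
    [0,0,0],
    [0,0,0],
    [0,0,0],
    [0,0,0],
  ],
  gripper=[1,1,1,1,1,1],
)

```text
time: 12.95
tool_pos: [0.6161, -0.1709, 0.1472]
tool_rot: [2.617, -0.0, 1.901]
contact_force: [0.7, 0.7, 0.0]
opening: 0.0587
```

```bash
python3 st.py
```

```text
12.95 ctr in spindle xyz mm [-0.1697  1.2155 51.7   ] F spindle [ 0.7459  0.4229 -0.4189] F tool [0.424  0.7452 0.419 ] ax err [-0.0006  0.0005 -1.    ] tq [0.2997 0.1245 0.024 ] open 58.7
```

carry_out(
  translation=[
    [0,0,0.001],
    [0,0,0.001],
    [0,0,0.001],
    [0,0,0],
    [0,0,0],
  ],
  turn=[
    [0,0,0],
    [0,0,0],
    [0,0,0],
    [0,0,0],
    [0,0,0],
  ],
  gripper=[1,1,1,1,1],
)

```text
time: 13.45
tool_pos: [0.6176, -0.1704, 0.1449]
tool_rot: [2.617, 0.0, 1.901]
contact_force: [-2.7, 0.5, 3.8]
opening: 0.0587
```

```bash
python3 st.py
```

```text
13.45 ctr in spindle xyz mm [ 0.0357  1.237  49.0098] F spindle [-0.2034  1.3031  4.4497] F tool [ 1.2996 -0.2008 -4.4509] ax err [-0.0007  0.0009 -1.    ] tq [0.1484 0.3924 0.0212] open 58.7
```

carry_out(
  translation=[
    [0,0,0.001],
    [0,0,0.001],
    [0,0,0.001],
    [0,0,0],
    [0,0,0],
  ],
  turn=[
    [0,0,0],
    [0,0,0],
    [0,0,0],
    [0,0,0],
    [0,0,0],
  ],
  gripper=[1,1,1,1,1],
)

```text
time: 13.95
tool_pos: [0.6191, -0.1698, 0.142]
tool_rot: [2.617, -0.0, 1.901]
contact_force: [0.1, 2.0, 2.2]
opening: 0.059
```

```bash
python3 st.py
```

```text
13.95 ctr in spindle xyz mm [-0.0653  1.2533 45.6392] F spindle [1.7053 1.8338 1.5079] F tool [ 1.8351  1.7041 -1.5078] ax err [-0.0006  0.0007 -1.    ] tq [-0.0001  0.3207 -0.0029] open 59.0
```

carry_out(
  translation=[
    [0,0,0.001],
    [0,0,0.001],
    [0,0,0.001],
    [0,0,0.001],
    [0,0,0.001],
    [0,0,0.001],
    [0,0,0.001],
    [0,0,0.001],
    [0,0,0],
    [0,0,0],
  ],
  turn=[
    [0,0,0],
    [0,0,0],
    [0,0,0],
    [0,0,0],
    [0,0,0],
    [0,0,0],
    [0,0,0],
    [0,0,0],
    [0,0,0],
    [0,0,0],
  ],
  gripper=[1,1,1,1,1,1,1,1,1,1],
)

```text
time: 14.95
tool_pos: [0.6229, -0.1686, 0.1351]
tool_rot: [2.617, -0.0, 1.901]
contact_force: [0.5, 2.5, 2.2]
opening: 0.059
```

```bash
python3 st.py
```

```text
14.95 ctr in spindle xyz mm [-0.0533  1.2359 37.697 ] F spindle [2.1757 2.2444 1.2381] F tool [ 2.2462  2.174  -1.238 ] ax err [-0.0006  0.0007 -1.    ] tq [-0.0394  0.3957  0.0099] open 59.0
```

carry_out(
  translation=[
    [0,0,0.001],
    [0,0,0.001],
    [0,0,0.001],
    [0,0,0.001],
    [0,0,0.001],
    [0,0,0.001],
    [0,0,0.001],
    [0,0,0.001],
    [0,0,0],
    [0,0,0],
  ],
  turn=[
    [0,0,0],
    [0,0,0],
    [0,0,0],
    [0,0,0],
    [0,0,0],
    [0,0,0],
    [0,0,0],
    [0,0,0],
    [0,0,0],
    [0,0,0],
  ],
  gripper=[1,1,1,1,1,1,1,1,1,1],
)

```text
time: 15.95
tool_pos: [0.6266, -0.1673, 0.1281]
tool_rot: [2.617, -0.0, 1.901]
contact_force: [0.8, 1.8, 2.5]
opening: 0.059
```

```bash
python3 st.py
```

```text
15.95 ctr in spindle xyz mm [-0.0571  1.2379 29.6609] F spindle [2.3931 1.4413 1.533 ] F tool [ 1.4433  2.3925 -1.5323] ax err [-0.0006  0.0007 -1.    ] tq [-0.134   0.4174  0.036 ] open 59.0
```

carry_out(
  translation=[
    [0,0,0.001],
    [0,0,0.001],
    [0,0,0.001],
    [0,0,0.001],
    [0,0,0.001],
    [0,0,0.001],
    [0,0,0.001],
    [0,0,0],
    [0,0,0],
  ],
  turn=[
    [0,0,0],
    [0,0,0],
    [0,0,0],
    [0,0,0],
    [0,0,0],
    [0,0,0],
    [0,0,0],
    [0,0,0],
    [0,0,0],
  ],
  gripper=[1,1,1,1,1,1,1,1,1],
)

```text
time: 16.85
tool_pos: [0.63, -0.1662, 0.1219]
tool_rot: [2.618, -0.0, 1.901]
contact_force: [3.1, 2.4, 0.4]
opening: 0.0588
```

```bash
python3 st.py
```

```text
16.85 ctr in spindle xyz mm [-0.1704  1.186  22.4845] F spindle [ 3.436   1.2405 -1.4926] F tool [1.2459 3.4337 1.4936] ax err [-0.0006  0.0005 -1.    ] tq [-0.4043  0.3659  0.0438] open 58.8
```

carry_out(
  translation=[
    [0,0,0.001],
    [0,0,0.001],
    [0,0,0],
    [0,0,0],
  ],
  turn=[
    [0,0,0],
    [0,0,0],
    [0,0,0],
    [0,0,0],
  ],
  gripper=[1,1,1,1],
)

```text
time: 17.25
tool_pos: [0.6309, -0.1661, 0.1204]
tool_rot: [2.617, 0.0, 1.901]
contact_force: [3.2, 2.4, 2.0]
opening: 0.0591
```

```bash
python3 st.py
```

```text
17.25 ctr in spindle xyz mm [-0.0987  0.9715 20.7377] F spindle [ 4.327   1.2556 -0.1612] F tool [1.2613 4.3254 0.1628] ax err [-0.001   0.0007 -1.    ] tq [-0.3508  0.3033  0.0342] open 59.1
```

carry_out(
  translation=[
    [0,0.0005,0.001],
    [0,0,0.001],
    [0,0,0],
    [0,0,0],
  ],
  turn=[
    [0,0,0],
    [0,0,0],
    [0,0,0],
    [0,0,0],
  ],
  gripper=[1,1,1,1],
)

```text
time: 17.65
tool_pos: [0.6319, -0.1656, 0.1185]
tool_rot: [2.618, -0.0, 1.901]
contact_force: [1.7, 1.2, 0.2]
opening: 0.0586
```

```bash
python3 st.py
```

```text
17.65 ctr in spindle xyz mm [-0.0587  1.123  18.5275] F spindle [ 1.8357  0.5327 -0.8559] F tool [0.5358 1.835  0.8555] ax err [-0.0006 -0.     -1.    ] tq [0.0918 0.0663 0.0235] open 58.6
```

carry_out(
  translation=[
    [0,0,0.001],
    [0,0,0.001],
    [0,0,0],
    [0,0,0],
  ],
  turn=[
    [0,0,0],
    [0,0,0],
    [0,0,0],
    [0,0,0],
  ],
  gripper=[1,1,1,1],
)

```text
time: 18.05
tool_pos: [0.6329, -0.1652, 0.1169]
tool_rot: [2.618, -0.0, 1.901]
contact_force: [-0.3, -0.8, 0.1]
opening: 0.0587
```

```bash
python3 st.py
```

```text
18.05 ctr in spindle xyz mm [ 0.0007  1.1437 16.6907] F spindle [-0.3926 -0.6377  0.3963] F tool [-0.6385 -0.3917 -0.3959] ax err [-0.0006  0.0001 -1.    ] tq [0.4065 0.1011 0.0519] open 58.7
```

carry_out(
  translation=[
    [0,0,0.001],
    [0,0,0],
    [0,0,0],
  ],
  turn=[
    [0,0,0],
    [0,0,0],
    [0,0,0],
  ],
  gripper=[1,1,1],
)

```text
time: 18.35
tool_pos: [0.6333, -0.1651, 0.1162]
tool_rot: [2.618, 0.0, 1.901]
contact_force: [-4.1, -0.2, 2.4]
opening: 0.0593
```

```bash
python3 st.py
```

```text
18.35 ctr in spindle xyz mm [ 0.0598  1.1328 15.8756] F spindle [-2.1807  1.1107  4.0461] F tool [ 1.1053 -2.1814 -4.0474] ax err [-0.0007  0.0002 -1.    ] tq [0.6991 0.1058 0.0752] open 59.3
```

carry_out(
  translation=[
    [0,0,0.001],
    [0,0,0],
    [0,0,0],
  ],
  turn=[
    [0,0,0],
    [0,0,0],
    [0,0,0],
  ],
  gripper=[1,1,1],
)

```text
time: 18.65
tool_pos: [0.6337, -0.165, 0.1156]
tool_rot: [2.618, 0.0, 1.901]
contact_force: [-7.3, -1.4, 5.4]
opening: 0.0591
```

```bash
python3 st.py
```

```text
18.65 ctr in spindle xyz mm [ 0.1161  1.1173 15.0769] F spindle [-3.6265  1.0376  8.3397] F tool [ 1.0274 -3.6254 -8.3416] ax err [-0.0008  0.0003 -1.    ] tq [0.8538 0.1531 0.0694] open 59.1
```

The pad was felt at a centre height of about z = 16.6 mm, rising about 4.3 N per mm commanded. I press to about 12 N and hold.

carry_out(
  translation=[
    [0,-0.0003,0.0008],
    [0,0,0],
    [0,0,0],
  ],
  turn=[
    [0,0,0],
    [0,0,0],
    [0,0,0],
  ],
  gripper=[1,1,1],
)

```text
time: 18.95
tool_pos: [0.634, -0.1649, 0.1152]
tool_rot: [2.617, 0.0, 1.901]
contact_force: [-7.8, -0.7, 8.7]
opening: 0.059
```

```bash
python3 st.py
```

```text
18.95 ctr in spindle xyz mm [ 0.1371  1.1111 14.5916] F spindle [-2.172   1.9119 11.3399] F tool [  1.8997  -2.1647 -11.3436] ax err [-0.0009  0.0008 -1.    ] tq [0.8306 0.3131 0.0718] open 59.0
```

carry_out(
  translation=[
    [0,0,0.0001],
    [0,0,0],
    [0,0,0],
    [0,0,0],
  ],
  turn=[
    [0,0,0],
    [0,0,0],
    [0,0,0],
    [0,0,0],
  ],
  gripper=[1,1,1,1],
)

```text
time: 19.35
tool_pos: [0.634, -0.1649, 0.1151]
tool_rot: [2.617, 0.0, 1.901]
contact_force: [-8.3, -1.5, 8.5]
opening: 0.0586
```

carry_out(
  translation=[
    [0,0,0],
    [0,0,0],
    [0,0,0],
    [0,0,0],
  ],
  turn=[
    [0,0,0],
    [0,0,0],
    [0,0,0],
    [0,0,0],
  ],
  gripper=[1,1,1,1],
)

```text
time: 19.75
tool_pos: [0.634, -0.1649, 0.1151]
tool_rot: [2.617, 0.0, 1.901]
contact_force: [-7.9, -0.6, 8.1]
opening: 0.059
```

```bash
python3 st.py
```

```text
19.75 ctr in spindle xyz mm [ 0.114   1.0968 14.5306] F spindle [-2.6381  2.022  10.8424] F tool [  2.0095  -2.6315 -10.8466] ax err [-0.0009  0.0008 -1.    ] tq [0.8375 0.2733 0.0927] open 59.0
```

carry_out(
  translation=[
    [0,0,0.0002],
    [0,0,0],
    [0,0,0],
    [0,0,0],
  ],
  turn=[
    [0,0,0],
    [0,0,0],
    [0,0,0],
    [0,0,0],
  ],
  gripper=[1,1,1,1],
)

```text
time: 20.15
tool_pos: [0.6341, -0.1649, 0.115]
tool_rot: [2.617, 0.0, 1.901]
contact_force: [-9.3, -0.3, 8.4]
opening: 0.0586
```

```bash
python3 st.py
```

```text
20.15 ctr in spindle xyz mm [ 0.119   1.1038 14.3818] F spindle [-3.5531  2.721  11.7063] F tool [  2.7071  -3.5461 -11.7119] ax err [-0.0009  0.0008 -1.    ] tq [0.844  0.3404 0.075 ] open 58.6
```

carry_out(
  translation=[
    [0,0,0],
    [0,0,0],
    [0,0,0],
    [0,0,0],
    [0,0,0],
  ],
  turn=[
    [0,0,0],
    [0,0,0],
    [0,0,0],
    [0,0,0],
    [0,0,0],
  ],
  gripper=[1,1,1,1,1],
)

```text
time: 20.65
tool_pos: [0.6341, -0.1649, 0.115]
tool_rot: [2.617, 0.0, 1.901]
contact_force: [-8.9, -0.8, 8.2]
opening: 0.059
```

```bash
python3 st.py
```

```text
20.65 ctr in spindle xyz mm [ 0.1205  1.0934 14.3935] F spindle [-3.4186  2.1745 11.4443] F tool [  2.1604  -3.4114 -11.4494] ax err [-0.001   0.0008 -1.    ] tq [0.8492 0.3402 0.01  ] open 59.0
```

Held for well over 0.5 s at about 11.5 N measured, which is about 12 N with the weight offset. I unload gently, open partway and retreat along the axis.

carry_out(
  translation=[
    [0,0.0002,-0.0005],
    [0,0,-0.0005],
    [0,0,-0.0005],
    [0,0,-0.0004],
    [0,0,0],
    [0,0,0],
  ],
  turn=[
    [0,0,0],
    [0,0,0],
    [0,0,0],
    [0,0,0],
    [0,0,0],
    [0,0,0],
  ],
  gripper=[1,1,1,1,1,1],
)

```text
time: 21.25
tool_pos: [0.6335, -0.165, 0.116]
tool_rot: [2.618, 0.0, 1.901]
contact_force: [-4.8, -0.3, 3.9]
opening: 0.0588
```

```bash
python3 st.py
```

```text
21.25 ctr in spindle xyz mm [ 0.1081  1.1258 15.5929] F spindle [-2.0875  1.2289  5.6697] F tool [ 1.2222 -2.0869 -5.6715] ax err [-0.0007  0.0004 -1.    ] tq [0.7126 0.1714 0.0564] open 58.8
```

carry_out(
  translation=[
    [0,0,0],
    [0,0,0],
    [0,0,0],
    [0,0,0],
    [0,0,0],
  ],
  turn=[
    [0,0,0],
    [0,0,0],
    [0,0,0],
    [0,0,0],
    [0,0,0],
  ],
  gripper=[-0.65,-0.65,-0.65,-0.65,-0.65],
)

```text
time: 21.75
tool_pos: [0.6336, -0.1649, 0.1159]
tool_rot: [2.618, -0.0, 1.901]
contact_force: [0.1, 0.4, 0.3]
opening: 0.0756
```

Run:
```python
from st import *
s,R=st()
p=read_camera("wrist");ps=read_camera("scene")
a=cv2.resize(p["img"],(400,300));b=cv2.resize(ps["img"][200:320,200:360],(400,300),interpolation=cv2.INTER_CUBIC)
save("w8.png",np.hstack([a,b]))
```

```text
21.75 ctr in spindle xyz mm [ 0.1975  1.2248 15.3872] F spindle [0.3835 0.3472 0.1724] F tool [ 0.3476  0.3832 -0.1725] ax err [-0.0005  0.0004 -1.    ] tq [0.3166 0.0642 0.0786] open 75.6
```

View pics/w8.png

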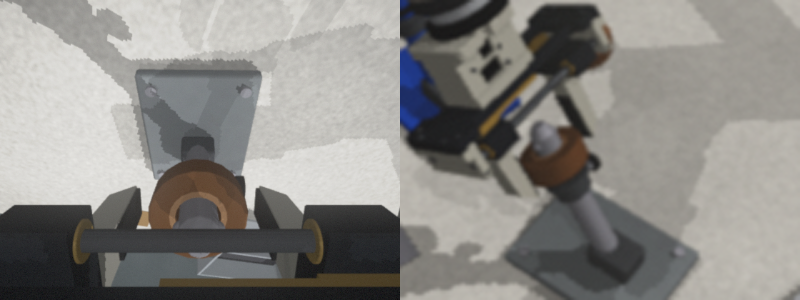

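The picture shows the fingers clear and the roll on the spindle at the disc. I retreat along the axis.

carry_out(
  translation=[
    [0,0,-0.004],
    [0,0,-0.008],
    [0,0,-0.012],
    [0,0,-0.015],
    [0,0,-0.015],
    [0,0,-0.015],
    [0,0,-0.01],
    [0,0,0],
    [0,0,0],
  ],
  turn=[
    [0,0,0],
    [0,0,0],
    [0,0,0],
    [0,0,0],
    [0,0,0],
    [0,0,0],
    [0,0,0],
    [0,0,0],
    [0,0,0],
  ],
  gripper=[-0.65,-0.65,-0.65,-0.65,-0.65,-0.65,-0.65,-0.65,-0.65],
)

```text
time: 22.75
tool_pos: [0.596, -0.1779, 0.1846]
tool_rot: [2.617, 0.0, 1.901]
contact_force: [0.1, 0.4, -0.1]
opening: 0.0756
```

carry_out(
  translation=[
    [0,0.01,-0.01],
    [0,0.015,-0.015],
    [0,0.015,-0.015],
    [0,0.015,-0.015],
    [0,0,0],
    [0,0,0],
    [0,0,0],
  ],
  turn=[
    [0,0,0],
    [0,0,0],
    [0,0,0],
    [0,0,0],
    [0,0,0],
    [0,0,0],
    [0,0,0],
  ],
  gripper=[-0.65,-0.65,-0.65,-0.65,-0.65,-0.65,-0.65],
)

```text
time: 23.45
tool_pos: [0.6144, -0.1709, 0.2575]
tool_rot: [2.62, -0.003, 1.901]
contact_force: [-0.2, -0.1, 0.3]
opening: 0.0756
```

Run:
```python
from st import *
s,R=st()
p=read_camera("wrist");ps=read_camera("scene")
for n,q in (("w",p),("s",ps)):
    for r in nets.tip_of(q,"roll_center")[:2]: print(n,r["pixel"],r["score"],"expected at z=16.5:",proj(q,O+S*.0165+Y*.001))
a=cv2.resize(p["img"],(400,300));b=cv2.resize(ps["img"][200:320,200:360],(400,300),interpolation=cv2.INTER_CUBIC)
save("w9.png",np.hstack([a,b]))
```

```text
23.45 ctr in spindle xyz mm [ 53.6363   1.805  148.0928] F spindle [-0.0476 -0.0264  0.3581] F tool [-0.026  -0.0482 -0.3581] ax err [ 0.0016 -0.0016 -1.    ] tq [ 0.2923  0.0415 -0.0179] open 75.6
w [276.1, 137.7] 0.94 expected at z=16.5: [275.5588 139.3756]
s [261.7, 261.0] 0.94 expected at z=16.5: [260.715  262.0836]
s [358.8, 179.0] 0.66 expected at z=16.5: [260.715  262.0836]
```

View pics/w9.png

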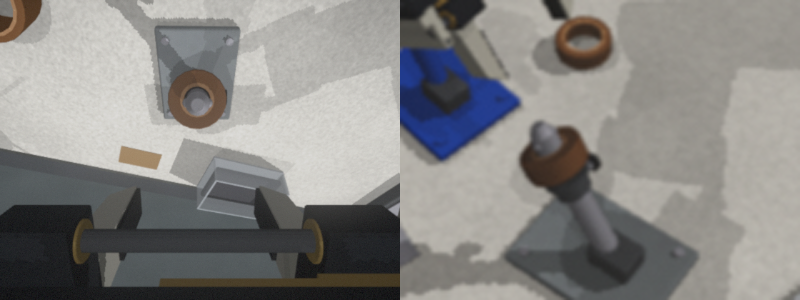

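The roll sits on the grey holder's spindle against the disc. In both views its centre is within 2 px of where it should be, and the gripper is clear.

```bash
python3 -c "
from cell import robot
print(robot.hand_in())"
```

```text
the job is handed in; nothing more can be done
None
```

The narrow-core roll is on the grey holder's spindle, past the spring balls and resting against the rubber pad. The gripper is clear of it, and I handed the job in at about 23.5 s.

- **Balls:** the roll met them at a centre height of about z = 49 mm, with readings up to about 4.5 N. It came free of them near 22 mm.
- **Pad:** I felt it at about 16.6 mm. I pressed for roughly 1.5 s at 10.8–11.7 N measured along the axis, or about 12 N counting the roll's weight. I then eased off to about 5.7 N and opened the fingers. The highest reading was about 12.5 N in total, but force is only read at the end of each call, so brief peaks between readings were not seen.
- **Final check:** the wrist and scene views both show the roll's centre within 2 px of where it should be when resting on the pad. The gripper was clear, with no contact force, and the wide-core roll and the blue holder are where they were. I did not re-measure the other bystanders; the arm never came near them.
- **Disagreement:** my first triangulation of the spindle tip from the scene and top cameras was about 5 mm off the wrist-camera result. I used the wrist measurements.

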